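Press a hanger block onto a tile and hold

ROBOT

A 6-joint arm with a two-finger parallel gripper is mounted at the origin on the work surface. World frame = base frame: x ahead of the robot, y to its left, z up, the work surface at z = 0. Lengths are in m, angles in rad, forces in N, time in s.
With the tool pointing down it reaches from about 0.25 to 0.775 m from the base axis. Payload 4 kg.
Tool frame: the origin (TCP) lies between the finger pads; the fingertips stand 11 mm ahead of it and the grasp point (between the pads) lies 8 mm behind it (robot.tip_extent is the z of the fingertips in the tool frame, in m); z points along the fingers, y is the line along which they close (so a half turn about z gives the same grasp; the last joint's range is limited). The gripper opens to 94 mm and grips with 3 to 60 N. Pads are 16 mm wide; open, the fingers measure 119 mm over their backs; the gripper's body (75 mm by 177 mm) begins 78 mm behind the grasp point.
Start: joints at [1.017, 0.087, 1.371, -0, 1.684, -0.103], TCP at [0.24, 0.495, 0.194] pointing down, gripper open.
Joint ranges: [-3.1, 3.1], [-0.76, 2.03], [0.27, 2.55], [-1.08, 4.22], [0.17, 2.65], [-2.57, 2.57]. Speed limits (rad/s): [2.79, 2.79, 3.14, 3.14, 3.14, 3.14].

INTERFACE

Orientations are given as [roll, pitch, yaw] about the fixed x, y, z axes, in that order (R = Rz(yaw) Ry(pitch) Rx(roll)).
In Python, from bench import robot, imaging gives the robot as it stands.
- The arm moves only by the shell command python3 -m pendant 'ROWS'. ROWS is JSON, a list of rows, each a list of 7 numbers: the shift along the world's x, y, z in cm, then the turn, a rotation vector about the world's x, y, z in degrees, then the opening, from 0 (shut) to 1 (fully open). In form: [[dx, dy, dz, ax, ay, az, jaw], ...]. A call has 1 to 8 rows; each row shifts and turns the commanded pose from where the row before left it; what a row does not reach is not made up. A row lasts 1/10 s, in which the tool goes at most 50 mm and 8.59 degrees, less where a joint would pass 70% of its speed; a pose out of reach is approached as far as the arm can. A call is refused whole if a number of a shift passes 5 or a number of a turn 8.59, either way. A call with a gripper value outside its range is refused whole. The fingers move at their own pace and stop on an object; the grip force is fixed at half the most. Time passes only in rows, so rows that do not move let the fingers close. It gives the time, the measured TCP pose, the force, the opening and the grip force at its end, in the units of the state.
- robot.get_obs(): the state, without advancing time (a new reading comes with each control period).
- imaging.snapshot(name): name is "side" or "top"; returns the picture (480x640x3 uint8, red, green, blue); there is no depth.
- imaging.camera_params(name): a dict with "camera_matrix" (3x3 intrinsics, pixels), "R" (3x3) and "t" (3): a world point X has camera coordinates R X + t. Camera axes: x right, y down, z forward; pixel columns grow to the right and rows downward; lengths in m; the calibration is good to about 2 mm. A picture is of the moment at which its call begins. camera_params takes no time and is no camera call.
- robot.close_job(): hands the job in; it is judged then, once.
The state is a dict: "time": time; "joint_positions": joint angles; "qvel": joint speeds; "joint_torque": joint torques, N m; "tool_pos": TCP position; "ee_rot": TCP orientation; "wrist_force": force on the tool from outside, world axes, zero at the start; "wrist_torque": the same for the moment, N m; "width": finger opening in m; "finger_force": force on a finger pad.
Only numpy, scipy, OpenCV 4.12 (cv2) and the standard library are available. Lean on these libraries where they do the work, as an engineer would, in place of code of your own. Each camera call takes 0.05 s, during which the arm holds its last target. There are 200 camera calls.

TASK

Fit the wall hanger to this tile: lay the self-adhesive hanger block lengthwise in the middle of the pencilled outline on the tile's back and let go of it, then slide the tile along its guides right up to the end stop, so that the block sits under the press foot. Then push the press handle down until the sleeve's lower edge covers about half of the red ring on the foot's stem (spring squeezed about 12 mm), and finish while still holding the handle down there, for the glue to grab. Leave everything else on the bench as it stands.

Things in the scene. Friction and masses are not known exactly. Their poses are not given: they have to be found in the camera images.
- press: Green bench lever press fixed to the bench, 235 mm tall without lever. Origin: on the bench, straight under the ram's axis; -x is the operator's side, to which the lever's handle points; z up. Head over the ram: x -23 to +147 mm, y +-28 mm, underside 140 mm above the bench; column behind from x = +97 mm. The grey loading plate under the ram sticks out at the +y side (see stop).
- stop (a point): Middle of the face of the steel end stop, on the loading plate's top: press x = 0, y = -55 mm, 20 mm above the bench; the stop is 10 mm high. The plate is 180 mm wide (x), from y = -75 to +235 mm; two guides along y, 154 mm apart and 7 mm high, keep the tile straight.
- lever: Press lever. Origin: its pivot (press x = +70, y = 0, 215 mm high). At rest its axes are the press's and it rises 0.40 rad above level towards -x; it turns down about the press's -y by 0.55 rad at most and springs back (3 N at the handle at rest, 10 N when held as asked). The ram sinks 70 mm per rad: the pad meets the block at about 0.26 rad; 12 mm of squeeze comes at 0.43, lever level.
- handle_grip (a point): Point on the centre line of the black round handle (26 mm thick, 155 to 250 mm from the lever's pivot), 215 mm from the pivot, 13 mm under its upper side; about 300 mm above the bench at rest; swings down about the pivot.
- foot (a joint): How far the press foot's spring is squeezed, in m: 0 free, 0.024 at most. The foot pushes with 3 N plus 1 N per mm. The red ring on its bright stem is 8 mm high: the lower edge of the steel sleeve (28 mm thick ram) reaches the ring at 0.008 and has covered all of it at 0.016.
- ram: The press ram, a vertical steel rod 28 mm thick whose lower end is the sleeve, carrying the sprung foot. Its origin is at bench level when the lever is at rest and sinks with the ram (up to 38 mm).
- pad_face (a point): Middle of the underside of the foot's round black rubber pad (32 mm wide), 61 mm above the bench at rest.
- tile: Square buff clay tile lying face down between the guides on the loading plate, 150 x 150 x 9 mm, 0.42 kg, loose. Origin: centre of its underside; axes like the press's. Starts drawn out 95 to 125 mm to the press's +y side; against the stop its origin is at press y = +20 mm.
- outline (a point): Middle of the black pencilled rectangle (46 x 76 mm, long side along y) on the tile's upper face, 20 mm from the tile's middle towards its -y edge; axes like the tile's. Under the ram when the tile is at the stop.
- hanger: Dark wooden hanger block with a steel keyhole plate on top, 30 mm (x) x 60 mm (y) x 14 mm high, 35 g, lying flat on the bench in front of the loading plate. Origin: centre of its underside. Either end may point either way.
- mug: Bystander: honey-brown mug, 82 mm wide, 95 mm tall.
- bowl: Bystander: blue-grey bowl, 110 mm wide, 55 mm tall.
- glue_jar: Bystander: white glue jar with orange cap, 54 mm wide, 75 mm tall.
- colour_jar: Bystander: blue underglaze jar with white cap, 52 mm wide, 65 mm tall.
- brush: Bystander: flat brush lying on the bench between the robot and the press.
- tile_stack: Bystander: stack of four glazed tiles with a fern, 150 mm square, 38 mm tall.
- vase: Bystander: cream and red-brown vase, 122 mm wide, 178 mm tall, standing on the banding wheel.
Things that resemble listed ones, but are neither listed nor needed, are in the scene too. Several things have the shape of the hanger; the one meant has the colours described above.

How it is judged:
By the outcome, as a careful person would: the job done as asked, in the order asked, and still so for the second after the job is handed in, while the arm keeps its last pose, push and grip.
It also fails if it takes over 67 s, if anything falls off the work surface, if the arm or the gripper's body presses on something with over 40 N, if the wrist force passes 120 N, or if a joint passes its speed limit or range.

## Working session

There is one attempt and no reset: what is moved stays moved. The work goes in short steps, Python scripts to look and compute and a shell command to move; the robot and the scene stay as the last step left them, time stands still between calls to the robot, and variables do not carry over. Pictures are saved under pics/ and viewed, at most 10 in all, crops included, and the job is handed in when it is done.

```bash
mkdir -p pics; python3 - <<'E'
from bench import robot, imaging
import cv2,json
for n in("top","side"):
    cv2.imwrite(f"pics/{n}0.png",imaging.snapshot(n)[:,:,::-1])
    p=imaging.camera_params(n);print(n,p)
o=robot.get_obs();print(o)
E
```

```text
top {'camera_matrix': array([[589.85241909,   0.        , 323.89740415],
       [  0.        , 589.85241909, 236.19711792],
       [  0.        ,   0.        ,   1.        ]]), 'R': array([[ 0.02020328, -0.99977301,  0.00676361],
       [-0.9876091 , -0.0210096 , -0.15552129],
       [ 0.15562809, -0.00353776, -0.98780939]]), 't': array([-0.05349992,  0.5447259 ,  1.52519429])}
side {'camera_matrix': array([[541.40728953,   0.        , 322.88459774],
       [  0.        , 541.40728953, 235.88988752],
       [  0.        ,   0.        ,   1.        ]]), 'R': array([[ 0.96146887, -0.27469191,  0.01104362],
       [-0.17562458, -0.64462969, -0.74404877],
       [ 0.21150322,  0.7134402 , -0.66803403]]), 't': array([-0.52121856,  0.19767328,  1.48482032])}
{'time': 0.1, 'joint_positions': array([ 1.01693208e+00,  8.78717933e-02,  1.37209178e+00, -4.99555830e-05,
        1.68360165e+00, -1.03098762e-01]), 'qvel': array([ 6.93637290e-04, -2.48888544e-03, -1.47972233e-03, -5.39883955e-05,
        1.02158331e-03,  2.02894420e-04]), 'joint_torque': array([ 2.35978579e-03, -3.41253126e+01, -3.03301048e+01,  7.20109278e-02,
        3.04217089e-02, -1.00691261e-04]), 'tool_pos': array([0.23935565, 0.49460958, 0.19273209]), 'ee_rot': array([-3.13962545e+00, -1.53623982e-04,  2.69082144e+00]), 'wrist_force': array([-0.14390757, -1.68174877,  0.29973396]), 'wrist_torque': array([-0.02536163,  0.04106728, -0.04304809]), 'finger_force': 0.0, 'width': 0.09376927339577808}
```

View pics/top0.png

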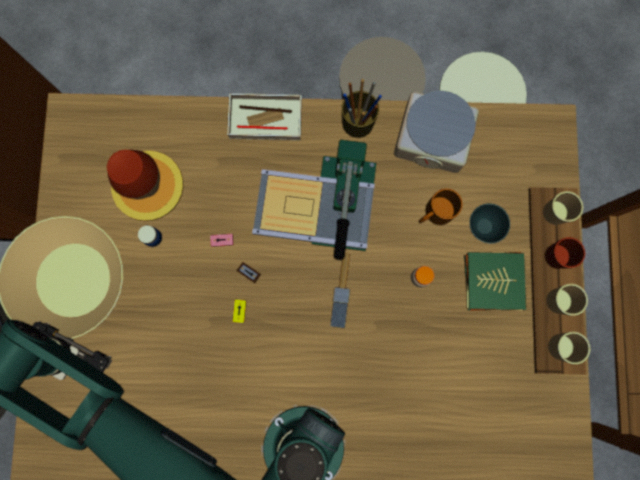

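View pics/side0.png

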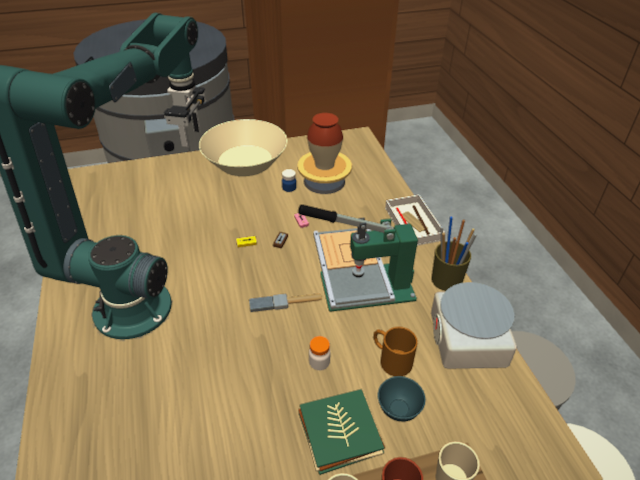

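Top picture: the things shaped like the hanger are the dark block with a steel plate (248,272), a pink one (221,240) and a yellow one (239,311). By the description it is the dark one. The tile is at (290,205) with its outline at (298,206), and the handle is at (342,238). I'll check the dark block in a crop.

```bash
python3 - <<'E'
import cv2
a=cv2.imread("pics/top0.png")[150:292,215:395]
cv2.imwrite("pics/c1.png",cv2.resize(a,None,fx=4.2,fy=4.2,interpolation=cv2.INTER_CUBIC))
E
```

```text
(no output)
```

View pics/c1.png

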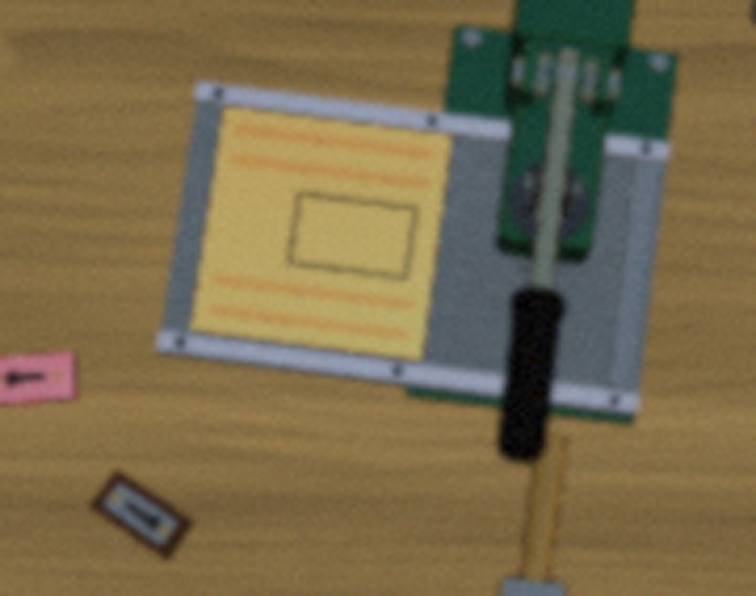

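The dark block with the steel plate is confirmed: crop corners (117,473), (190,523), (168,557), (94,505). The tile, outline and plate corners are also clear.

```bash
cat > h.py <<'E'
import numpy as np
from bench import robot, imaging
def ray(n,u,v,z):
    p=imaging.camera_params(n);R,t=np.array(p["R"]),np.array(p["t"])
    c=-R.T@t; d=R.T@np.linalg.inv(p["camera_matrix"])@[u,v,1]
    return c+d*(z-c[2])/d[2]
def proj(n,X):
    p=imaging.camera_params(n);x=p["camera_matrix"]@(np.array(p["R"])@X+p["t"]);return x[:2]/x[2]
E
python3 - <<'E'
from h import *
np.set_printoptions(precision=4,suppress=True)
C={"hanger":(.014,[(117,473),(190,523),(168,557),(94,505)]),"outline":(.029,[(300,192),(417,206),(408,279),(289,263)]),
"tile":(.029,[(225,107),(452,134),(421,359),(190,330)]),"plate":(.027,[(196,83),(669,148),(637,412),(157,345)])}
for k,(z,c) in C.items():
    P=np.array([ray("top",215+u/4.2,150+v/4.2,z) for u,v in c])
    e=np.roll(P,-1,0)-P
    print(k,P.mean(0),np.linalg.norm(e,axis=1),np.degrees(np.arctan2(e[:,1],e[:,0])))
    if k=="plate":
        a=np.mean([e[1],-e[3]],0); ex=-a/np.linalg.norm(a);b=np.mean([e[0],-e[2]],0);ey=-b/np.linalg.norm(b)
        th=np.arctan2(ex[1]-ey[0],ex[0]+ey[1]);print("th",np.degrees(th))
        c,s=np.cos(th),np.sin(th);M=np.array([[c,-s],[s,c]])
        O=P.mean(0)[:2]-M@[0,.08];print("press",O)
        W=lambda x,y,z:np.r_[O+M@[x,y],z]
        for nm,X in dict(gripr=(.07-.215*np.cos(.4),0,.215+.215*np.sin(.4)),tip=(.07-.25*np.cos(.4),0,.215+.25*np.sin(.4))).items():
            X=W(*X);print(nm,X,(proj("top",X)-[215,150])*4.2,proj("side",X))
        print("grip level",W(.07-.215,0,.215))
E
```

```text
hanger [0.4476 0.1567 0.014 ] [0.057  0.0256 0.0582 0.025 ] [-122.995   149.0186   56.4047  -33.5507]
outline [0.6293 0.0263 0.029 ] [0.0761 0.0482 0.0772 0.0471] [-95.731  174.4271  83.4416  -6.8918]
tile [0.631  0.0466 0.029 ] [0.1483 0.1489 0.1489 0.1481] [-95.7111 173.5389  83.9756  -6.6894]
plate [ 0.6234 -0.0132  0.027 ] [0.3103 0.1743 0.3096 0.1741] [-96.786  173.6693  83.1835  -6.1313]
th -6.516120269362041
press [ 0.6143 -0.0926]
gripr [ 0.4871 -0.0781  0.2987] [526.5003 397.806 ] [311.4467 211.5991]
tip [ 0.4551 -0.0744  0.3124] [519.3874 454.9479] [298.3435 208.5337]
grip level [ 0.4702 -0.0762  0.215 ]
```

```bash
python3 -m pendant '[[1.5,-2.4,0,0,0,-7,1],[1.5,-2.4,0,0,0,-7,1],[1.5,-2.4,0,0,0,-7,1],[1.5,-2.4,0,0,0,-7,1],[1.5,-2.4,0,0,0,-7,1],[1.5,-2.4,0,0,0,-7,1],[1.5,-2.4,0,0,0,-7,0.7]]'; python3 -m pendant '[[1.5,-2.4,0,0,0,-7,0.7],[1.5,-2.4,0,0,0,-7,0.7],[1.5,-2.4,0,0,0,-7,0.7],[1.5,-2.4,0,0,0,-7,0.7],[1.5,-2.4,0,0,0,-7,0.7],[1.5,-2.4,0,0,0,-7,0.7],[1.5,-2.4,0,0,0,-7,0.7],[0,0,0,0,0,0,0.7]]'
```

```text
time: 0.8
tool_pos: [0.3448, 0.3259, 0.1933]
ee_rot: [-3.141, 0.0, 1.831]
wrist_force: [-0.2, 0.4, 0.7]
width: 0.0888
finger_force: 0.0
time: 1.6
tool_pos: [0.4506, 0.1566, 0.193]
ee_rot: [3.142, 0.002, 0.975]
wrist_force: [0.2, 0.4, -0.6]
width: 0.066
finger_force: 0.0
```

```bash
python3 -m pendant '[[-0.3,0,-4,0,0,1,0.7],[0,0,-4,0,0,0,0.7],[0,0,-4,0,0,0,0.7],[0,0,-3,0,0,0,0.7],[0,0,-1.5,0,0,0,0.7],[0,0,-1,0,0,0,0.7],[0,0,-0.4,0,0,0,0.7],[0,0,0,0,0,0,0.7]]'; python3 -m pendant '[[0,0,0,0,0,0,0.2],[0,0,0,0,0,0,0],[0,0,0,0,0,0,0],[0,0,0,0,0,0,0],[0,0,0,0,0,0,0],[0,0,0,0,0,0,0]]'
```

```text
time: 2.4
tool_pos: [0.4466, 0.1595, 0.0149]
ee_rot: [-3.142, -0.0, 0.999]
wrist_force: [-0.2, 0.1, -0.4]
width: 0.0658
finger_force: 0.0
time: 3.0
tool_pos: [0.4467, 0.1591, 0.0149]
ee_rot: [3.141, -0.0, 0.998]
wrist_force: [0.6, -0.3, -0.4]
width: 0.0215
finger_force: 0.0
```

```bash
python3 - <<'E'
from h import *
import cv2
a=imaging.snapshot("side")[:,:,::-1][170:290,200:360]
b=imaging.snapshot("top")[:,:,::-1][200:320,180:340]
c=cv2.resize(np.vstack([a,b]),None,fx=2.5,fy=2.5,interpolation=cv2.INTER_CUBIC)
cv2.imwrite("pics/g1.png",c)
print(robot.get_obs()["width"],robot.get_obs()["finger_force"])
E
```

```text
0.013276061469132544 0.0
```

View pics/g1.png

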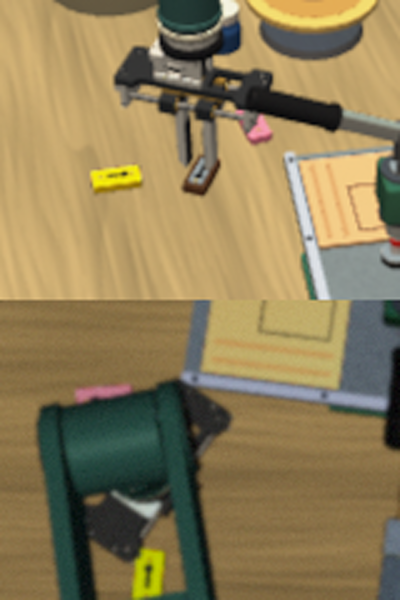

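The fingers have closed just behind the block in the side view, where the block is at about pixel (281,240). I'll check my estimate against the side camera.

```bash
python3 - <<'E'
from h import *
import cv2
o=robot.get_obs();T=o["tool_pos"];print(T,o["width"])
print("proj est hanger",proj("side",[.4476,.1567,.014]),"tcp",proj("side",T),"tip",proj("side",T-[0,0,.011]))
print("side ray",ray("side",280.8,240,.014), "tip ray",ray("top",215+142/4.2,150+515/4.2,.014))
s=cv2.imread("pics/side0.png")[225:255,265:297];cv2.imwrite("pics/s.png",cv2.resize(np.hstack([s,imaging.snapshot("side")[225:255,265:297,::-1]]),None,fx=12,fy=12,interpolation=cv2.INTER_CUBIC))
E
```

```text
[0.44662103 0.15903953 0.01479374] 0.013276061469132544
proj est hanger [279.82950446 238.34709947] tcp [279.34659711 237.7258587 ] tip [279.49697074 240.33953901]
side ray [0.44883654 0.14846359 0.014     ] tip ray [0.44720825 0.15685053 0.014     ]
```

View pics/s.png

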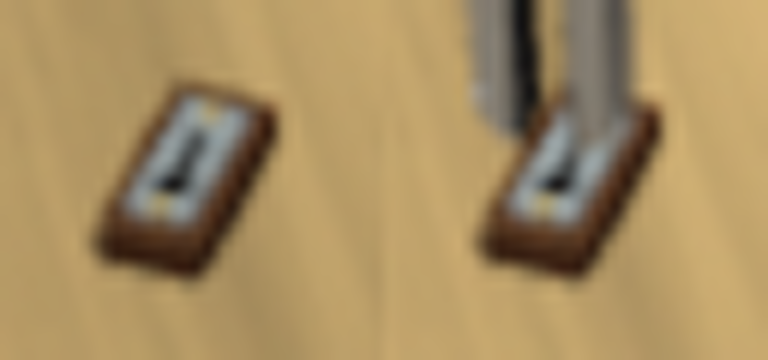

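```bash
python3 -c "
from bench import robot;print(robot.tip_extent,[a for a in dir(robot) if a[0]!='_'])"; python3 -m pendant '[[0,0,0,0,0,0,0.7],[0,0,0,0,0,0,0.7],[0,0,0,0,0,0,0.7],[0,0,0,0,0,0,0.7],[0,0,0,0,0,0,0.7],[0,0,0,0,0,0,0.7],[0,0,0,0,0,0,0.7],[0.1,-0.2,-0.2,0,0,0,0.7]]'; python3 - <<'E'
from h import *
import cv2
cv2.imwrite("pics/s2.png",cv2.resize(imaging.snapshot("side")[205:255,250:310,::-1],None,fx=12,fy=12,interpolation=cv2.INTER_CUBIC))
E
```

```text
0.011 ['IKError', 'close_job', 'get_obs', 'tip_extent']
time: 3.95
tool_pos: [0.4478, 0.1572, 0.013]
ee_rot: [3.141, -0.0, 0.998]
wrist_force: [0.5, -0.3, 0.8]
width: 0.0652
finger_force: 0.0
```

View pics/s2.png

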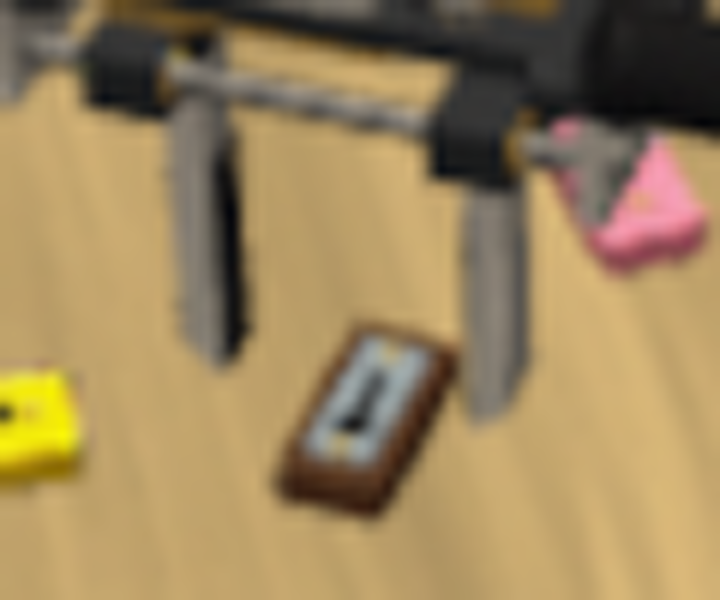

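The fingertips look about 14 mm higher than the reading implies: they closed above the block. I'll feel down gently for the bench.

```bash
python3 -m pendant '[[0,0,-0.3,0,0,0,0.7],[0,0,0,0,0,0,0.7]]';python3 -m pendant '[[0,0,-0.2,0,0,0,0.7],[0,0,0,0,0,0,0.7]]'
```

```text
time: 4.2
tool_pos: [0.4472, 0.1569, 0.0092]
ee_rot: [-3.141, 0.001, 0.998]
wrist_force: [-0.3, -0.9, -0.7]
width: 0.0658
finger_force: 0.0
time: 4.4
tool_pos: [0.4474, 0.157, 0.0075]
ee_rot: [-3.141, 0.0, 0.998]
wrist_force: [0.6, 0.6, -0.2]
width: 0.0659
finger_force: 0.0
```

```bash
python3 -m pendant '[[0,0,-0.2,0,0,0,0.7],[0,0,0,0,0,0,0.7]]';python3 -m pendant '[[0,0,-0.2,0,0,0,0.7],[0,0,0,0,0,0,0.7]]';python3 -m pendant '[[0,0,-0.2,0,0,0,0.7],[0,0,0,0,0,0,0.7]]' | grep -E "pos|force"
python3 - <<'E'
from h import *
import cv2
cv2.imwrite("pics/s3.png",cv2.resize(imaging.snapshot("side")[205:255,250:310,::-1],None,fx=10,fy=10,interpolation=cv2.INTER_CUBIC))
E
```

```text
time: 4.6
tool_pos: [0.4474, 0.1571, 0.0055]
ee_rot: [-3.141, 0.0, 0.998]
wrist_force: [0.3, 0.4, -0.2]
width: 0.0657
finger_force: 0.0
time: 4.8
tool_pos: [0.4474, 0.157, 0.0035]
ee_rot: [-3.141, 0.0, 0.998]
wrist_force: [0.2, 0.7, -0.1]
width: 0.0661
finger_force: 0.0
tool_pos: [0.4474, 0.157, 0.0015]
wrist_force: [0.5, -0.6, 0.8]
finger_force: 0.0
```

View pics/s3.png

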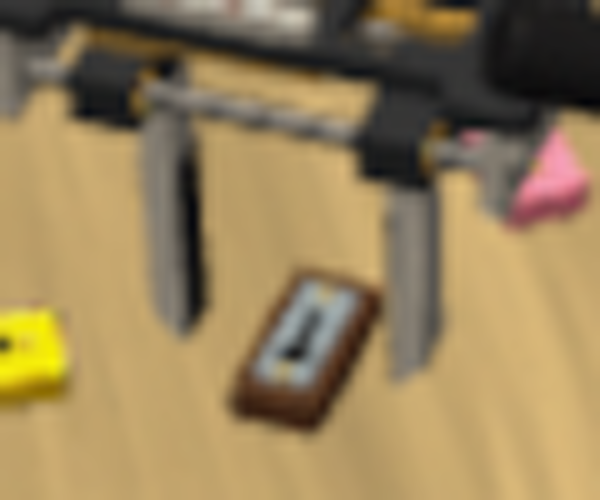

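```bash
for i in 1; do python3 -m pendant '[[0,0,-0.2,0,0,0,0.7],[0,0,0,0,0,0,0.7]]';python3 -m pendant '[[0,0,-0.15,0,0,0,0.7],[0,0,0,0,0,0,0.7]]'; python3 -m pendant '[[0,0,-0.1,0,0,0,0.7],[0,0,0,0,0,0,0.7]]'; done | grep -E "pos|wrist"
```

```text
tool_pos: [0.4474, 0.157, -0.0005]
wrist_force: [0.1, -0.4, -0.6]
tool_pos: [0.4475, 0.157, -0.0019]
wrist_force: [0.1, 0.1, -1.0]
tool_pos: [0.4476, 0.1571, -0.0028]
wrist_force: [-0.7, 0.8, -0.2]
```

```bash
(python3 -m pendant '[[0,0,-0.1,0,0,0,0.7],[0,0,0,0,0,0,0.7]]';python3 -m pendant '[[0,0,-0.1,0,0,0,0.7],[0,0,0,0,0,0,0.7]]'; python3 -m pendant '[[0,0,-0.1,0,0,0,0.7],[0,0,0,0,0,0,0.7]]') | grep -E "pos|wrist"
```

```text
tool_pos: [0.4476, 0.157, -0.0038]
wrist_force: [0.1, 0.3, 0.7]
tool_pos: [0.4475, 0.1571, -0.0048]
wrist_force: [-0.1, -0.0, 0.3]
tool_pos: [0.4475, 0.1571, -0.0058]
wrist_force: [-0.3, -0.5, 0.4]
```

```bash
(python3 -m pendant '[[0,0,-0.1,0,0,0,0.7],[0,0,0,0,0,0,0.7]]';python3 -m pendant '[[0,0,-0.1,0,0,0,0.7],[0,0,0,0,0,0,0.7]]'; python3 -m pendant '[[0,0,-0.1,0,0,0,0.7],[0,0,0,0,0,0,0.7]]') | grep -E "pos|wrist"
```

```text
tool_pos: [0.4475, 0.157, -0.0069]
wrist_force: [-0.7, 0.6, 0.9]
tool_pos: [0.4475, 0.157, -0.0078]
wrist_force: [-0.2, 0.2, 0.9]
tool_pos: [0.4475, 0.1571, -0.0088]
wrist_force: [-0.3, -0.0, -0.7]
```

```bash
python3 - <<'E'
from h import *
import cv2
a=cv2.imread("pics/side0.png").astype(int);b=imaging.snapshot("side")[:,:,::-1].astype(int)
d=np.abs(a-b).sum(2)
for c in (266,267,268,269,289,290,291,292): print(c,d[236:254,c])
T=robot.get_obs()["tool_pos"]
for z in(0,.01,-.02):print(z,proj("side",[*T[:2],z]))
E
```

```text
266 [88 91 78 37 19 30 30 29 30 30 27 29 26 27 29 29 30 29]
267 [94 96 95 79 36 18 29 30 28 29 31 29 32 28 27 28 29 29]
268 [198 200 187 172 145  23  32  29  31  29  29  29  29  29  31  29  29  30]
269 [357 362 337 291 169  20  30  30  31  30  27  29  29  29  29  31  29  30]
289 [ 99 101 118 102  83  86  85  85  76  23  24  29  30  29  27  28  30  31]
290 [100 103 106 107 108 107 106 106 110  59  10  30  30  31  26  28  28  29]
291 [ 97  98  99 100 102 106 107 108  82  29  23  32  31  28  32  30  29  29]
292 [159 153 153 147 142 143 142 126  37  21  32  32  33  32  30  32  32  32]
0 [279.98120379 241.59868825]
0.01 [279.84658084 239.23039538]
-0.02 [280.24728468 246.27959506]
```

```bash
(python3 -m pendant '[[0,0,-0.1,0,0,0,0.7],[0,0,0,0,0,0,0.7]]';python3 -m pendant '[[0,0,-0.1,0,0,0,0.7],[0,0,0,0,0,0,0.7]]'; python3 -m pendant '[[0,0,-0.1,0,0,0,0.7],[0,0,0,0,0,0,0.7]]') | grep -E "pos|wrist"
```

```text
tool_pos: [0.4475, 0.1571, -0.0098]
wrist_force: [-1.5, 0.2, 0.2]
tool_pos: [0.4475, 0.157, -0.0109]
wrist_force: [0.3, -0.1, -0.4]
tool_pos: [0.4478, 0.1571, -0.0114]
wrist_force: [-2.0, 0.2, 2.2]
```

Contact: the bench is at a reported z of about -0.0114, so tip height = reported z + 0.0114. Now grip, raised by 2 mm.

```bash
(python3 -m pendant '[[0,0,0.25,0,0,0,0.7],[0,0,0,0,0,0,0],[0,0,0,0,0,0,0],[0,0,0,0,0,0,0],[0,0,0,0,0,0,0],[0,0,0,0,0,0,0],[0,0,0,0,0,0,0],[0,0,0,0,0,0,0]]';python3 -m pendant '[[0,0,0,0,0,0,0],[0,0,1,0,0,0,0],[0,0,3,0,0,0,0],[0,0,4,0,0,0,0],[0,0,0,0,0,0,0]]') ; python3 - <<'E'
from h import *
import cv2
b=imaging.snapshot("side")[180:260,240:340,::-1]
t=imaging.snapshot("top")[220:300,200:300,::-1]
cv2.imwrite("pics/s4.png",cv2.resize(np.hstack([b,t]),None,fx=4,fy=4,interpolation=cv2.INTER_CUBIC))
E
```

```text
time: 8.3
tool_pos: [0.4476, 0.157, -0.0093]
ee_rot: [-3.142, 0.0, 0.998]
wrist_force: [-0.1, -0.3, -0.5]
width: 0.0297
finger_force: 30.0
time: 8.8
tool_pos: [0.4522, 0.1582, 0.0778]
ee_rot: [3.132, -0.009, 0.998]
wrist_force: [-0.0, 0.3, -0.3]
width: 0.0294
finger_force: 30.0
```

```bash
python3 -m pendant '[[2.6,-1.87,0,0,0,3.77,0],[2.6,-1.87,0,0,0,3.77,0],[2.6,-1.87,0,0,0,3.77,0],[2.6,-1.87,0,0,0,3.77,0],[2.6,-1.87,0,0,0,3.77,0],[2.6,-1.87,0,0,0,3.77,0],[2.55,-1.87,0,0,0,3.77,0],[0,0,0,0,0,0,0]]'; python3 -m pendant '[[0,0,0,0,0,0,0],[0,0,0,0,0,0,0]]';python3 - <<'E'
from h import *
import cv2
for n,s in(("side",np.s_[200:300,270:400]),("top",np.s_[150:250,240:370])):
    globals()[n]=imaging.snapshot(n)[s][:,:,::-1]
cv2.imwrite("pics/p1.png",cv2.resize(np.vstack([side,top]),None,fx=3,fy=3,interpolation=cv2.INTER_CUBIC))
E
```

```text
time: 9.7
tool_pos: [0.6302, 0.0235, 0.0682]
ee_rot: [-3.139, 0.001, 1.456]
wrist_force: [-0.4, 0.1, -0.5]
width: 0.0297
finger_force: 30.0
time: 9.9
tool_pos: [0.6277, 0.0269, 0.0696]
ee_rot: [-3.139, -0.0, 1.459]
wrist_force: [-0.5, 0.1, 0.4]
width: 0.0297
finger_force: 30.0
```

View pics/p1.png

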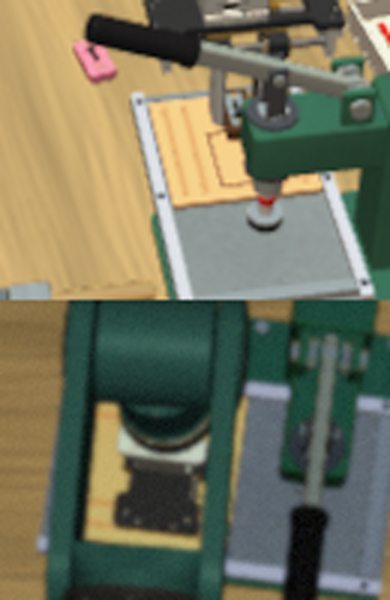

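The block is held over the tile at about side pixel (348,238), and the arm is clear of the lever. Lowering now, the last millimetres by feel.

```bash
(python3 -m pendant '[[0.15,-0.05,-2,0,0,0,0],[0,0,-1.5,0,0,0,0],[0,0,-0.7,0,0,0,0],[0,0,-0.3,0,0,0,0],[0,0,0,0,0,0,0]]'; python3 -m pendant '[[0,0,-0.2,0,0,0,0],[0,0,0,0,0,0,0]]';python3 -m pendant '[[0,0,-0.15,0,0,0,0],[0,0,0,0,0,0,0]]')|grep -E "pos|wr"
python3 - <<'E'
from h import *
import cv2
cv2.imwrite("pics/p2.png",cv2.resize(imaging.snapshot("side")[205:275,310:390,::-1],None,fx=9,fy=8.5,interpolation=cv2.INTER_CUBIC))
# expected block base corners in side crop if right on the outline
c,s=np.cos(np.radians(-6.4)),np.sin(np.radians(-6.4))
E
```

```text
tool_pos: [0.6302, 0.0259, 0.0254]
wrist_force: [-0.0, -0.6, -0.4]
tool_pos: [0.631, 0.0256, 0.0244]
wrist_force: [0.3, 0.5, -0.6]
tool_pos: [0.6307, 0.0256, 0.0224]
wrist_force: [-0.9, 0.3, -1.0]
```

```bash
(python3 -m pendant '[[-0.13,0.06,-0.1,0,0,0,0],[0,0,0,0,0,0,0]]'; python3 -m pendant '[[0,0,-0.1,0,0,0,0],[0,0,0,0,0,0,0]]';python3 -m pendant '[[0,0,-0.1,0,0,0,0],[0,0,0,0,0,0,0]]')|grep -E "pos|wr"
```

```text
tool_pos: [0.6291, 0.0263, 0.0212]
wrist_force: [-0.1, 0.3, -0.1]
tool_pos: [0.6292, 0.0263, 0.0201]
wrist_force: [0.5, -0.6, 0.1]
tool_pos: [0.6295, 0.0263, 0.0198]
wrist_force: [0.0, -0.1, 2.9]
```

```bash
(python3 -m pendant '[[0,0,0,0,0,0,0.7],[0,0,0,0,0,0,0.7],[0,0,0,0,0,0,0.7],[0,0,0,0,0,0,0.7],[0,0,0,0,0,0,0.7],[0,0,0,0,0,0,0.7],[0,0,2,0,0,0,0.7],[0,0,3,0,0,0,0.7]]'; python3 -m pendant '[[0,0,0.5,0,0,0,0.7],[0.4,4,0,0,0,0,0.7],[0.4,4,0,0,0,0,0.7],[0.5,4,0,0,0,0,0.7],[0,0,0,0,0,0,0.7],[0,0,0,0,0,0,0.7]]')
python3 - <<'E'
from h import *
import cv2
t=imaging.snapshot("top")[:,:,::-1]; cv2.imwrite("pics/t2full.png",t)
cv2.imwrite("pics/t2.png",cv2.resize(t[165:240,260:360],None,fx=8,fy=8,interpolation=cv2.INTER_CUBIC))
E
```

```text
time: 12.35
tool_pos: [0.6273, 0.0263, 0.067]
ee_rot: [-3.136, 0.0, 1.458]
wrist_force: [-0.4, 0.1, 0.5]
width: 0.0653
finger_force: 0.0
time: 12.95
tool_pos: [0.6418, 0.1469, 0.0731]
ee_rot: [-3.14, 0.001, 1.46]
wrist_force: [-0.4, -0.6, 0.1]
width: 0.0658
finger_force: 0.0
```

View pics/t2.png

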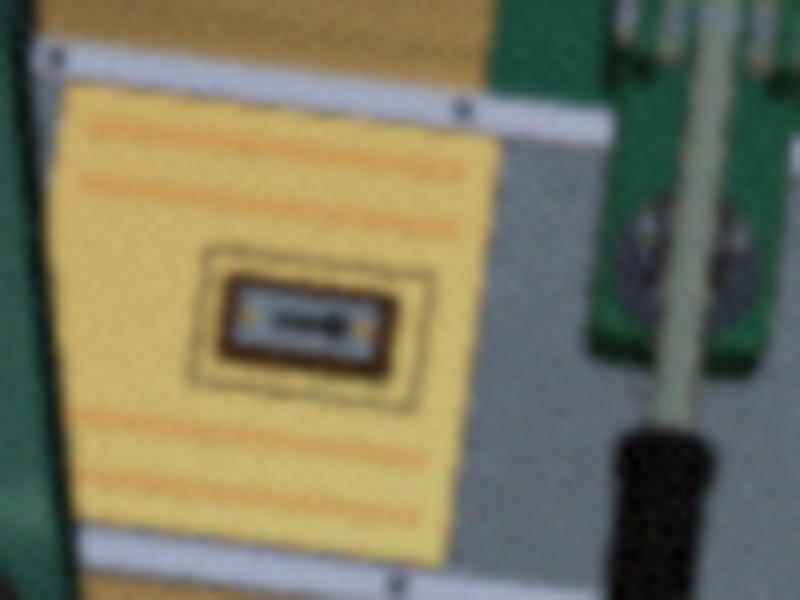

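The block lies centred and parallel in the outline: block corners are (228,275)–(383,378) inside outline corners (207,243)–(413,410), and the centres agree to about 1 mm. Next, go down behind the tile's +y edge and push.

```bash
(python3 -m pendant '[[0,0,-3,0,0,0,0.7],[0,0,-2,0,0,0,0.7],[0,0,-0.7,0,0,0,0.7],[0,0,-0.3,0,0,0,0.7],[0,0,0,0,0,0,0.7]]'; python3 -m pendant '[[-0.06,-0.5,0,0,0,0,0.7],[-0.05,-0.5,0,0,0,0,0.7],[-0.06,-0.5,0,0,0,0,0.7],[-0.05,-0.5,0,0,0,0,0.7],[-0.06,-0.5,0,0,0,0,0.7],[-0.05,-0.5,0,0,0,0,0.7],[0,0,0,0,0,0,0.7]]')|grep -E "pos|rot|wr"
```

```text
tool_pos: [0.6427, 0.1455, 0.0147]
ee_rot: [3.141, -0.0, 1.457]
wrist_force: [-0.4, -0.1, -0.0]
tool_pos: [0.6396, 0.1162, 0.0153]
ee_rot: [3.14, -0.001, 1.458]
wrist_force: [0.3, 3.4, 3.1]
```

```bash
cat >> h.py <<'E'
import cv2
th=np.radians(-6.3);O=np.array([.6143,-.0926]);M=np.array([[np.cos(th),-np.sin(th)],[np.sin(th),np.cos(th)]])
W=lambda x,y,z:np.r_[O+M@[x,y],z]
def edge(img,x):  # press y of the tile's -y edge along line press x; yellow->grey
    ys=np.arange(-.05,.16,.001);uv=np.array([proj("top",W(x,y,.029)) for y in ys],np.float32)
    v=cv2.remap(img,uv[:,0].reshape(1,-1),uv[:,1].reshape(1,-1),cv2.INTER_LINEAR)[0].astype(float)
    s=v[:,0]-v[:,2]; return ys,s   # RGB: yellow large
E
python3 - <<'E'
from h import *
a=cv2.imread("pics/t2full.png")[:,:,::-1].copy();b=imaging.snapshot("top")
for im in(a,b):
  for x in(-.05,-.055,.055):
    ys,s=edge(im,x);print(x,[int(q) for q in s[60:170:4]])
E
```

```text
-0.05 [-6, -15, -19, -20, -18, -19, -19, -20, -18, -21, -21, -19, -19, -16, 27, 76, 83, 85, 85, 86, 85, 84, 85, 86, 85, 86, 87, 86]
-0.055 [-3, -13, -20, -18, -19, -21, -19, -19, -20, -18, -21, -21, -19, -13, 32, 79, 86, 93, 98, 97, 97, 98, 98, 97, 97, 98, 99, 98]
0.055 [-10, -14, -16, -25, -21, -15, -20, -22, -23, -21, -21, -24, -20, -17, 28, 83, 90, 93, 91, 91, 93, 93, 93, 93, 92, 93, 93, 92]
-0.05 [-9, -14, -18, -19, -19, -20, -19, -18, -21, -14, 30, 77, 83, 84, 85, 87, 85, 86, 85, 86, 85, 88, 85, 86, 86, 86, 87, 86]
-0.055 [-5, -16, -20, -19, -21, -21, -20, -19, -19, -14, 30, 74, 83, 91, 94, 96, 97, 95, 95, 96, 99, 98, 96, 98, 97, 96, 98, 97]
0.055 [-11, -13, -18, -25, -22, -17, -21, -21, -19, -15, 28, 81, 90, 90, 92, 92, 91, 92, 91, 94, 93, 93, 91, 94, 92, 94, 93, 93]
```

The tile has moved 16 mm squarely, with 105 mm to go.

```bash
(python3 -m pendant '[[0.02,0.2,-0.1,0,0,0,0.7],[0,0,-0.1,0,0,0,0.7],[-0.02,-0.2,0,0,0,0,0.7],[0,0,0,0,0,0,0.7]]'; python3 -m pendant '[[-0.06,-0.5,0,0,0,0,0.7],[-0.05,-0.5,0,0,0,0,0.7],[-0.06,-0.5,0,0,0,0,0.7],[-0.05,-0.5,0,0,0,0,0.7],[-0.06,-0.5,0,0,0,0,0.7],[-0.05,-0.5,0,0,0,0,0.7],[0,0,0,0,0,0,0.7]]';python3 -m pendant '[[-0.06,-0.5,0,0,0,0,0.7],[-0.05,-0.5,0,0,0,0,0.7],[-0.06,-0.5,0,0,0,0,0.7],[-0.05,-0.5,0,0,0,0,0.7],[-0.06,-0.5,0,0,0,0,0.7],[-0.05,-0.5,0,0,0,0,0.7],[0,0,0,0,0,0,0.7]]')|grep -E "pos|rot|wr"
python3 - <<'E'
from h import *
b=imaging.snapshot("top")
for x in(-.052,.055):
    ys,s=edge(b,x);print(x,ys[np.argmax(s>30)],[int(q) for q in s[::6]])
E
```

```text
tool_pos: [0.6382, 0.116, 0.0111]
ee_rot: [-3.139, 0.001, 1.458]
wrist_force: [-0.7, 0.9, -2.1]
tool_pos: [0.6358, 0.0849, 0.0126]
ee_rot: [3.141, 0.001, 1.458]
wrist_force: [-0.4, 0.1, 0.7]
tool_pos: [0.6326, 0.0552, 0.0126]
ee_rot: [3.141, 0.001, 1.458]
wrist_force: [0.6, 1.3, 1.2]
-0.052 0.011000000000000051 [-19, -19, -20, -21, -19, -16, -4, 2, -2, 0, 27, 83, 87, 89, 90, 88, 89, 88, 90, 90, 91, 90, 91, 92, 86, 6, -28, -29, -19, 17, 3, 7, 2, 2, 2, 0]
0.055 0.029000000000000067 [-20, -20, -20, -17, -25, -16, -7, 0, -5, 3, -7, -16, -25, 26, 84, 91, 92, 92, 91, 92, 92, 91, 93, 92, 92, 93, 42, -22, -26, -27, -24, -15, -18, -20, -18, -18]
```

```bash
(python3 -m pendant '[[-0.06,-0.5,0,0,0,0,0.7],[-0.05,-0.5,0,0,0,0,0.7],[-0.06,-0.5,0,0,0,0,0.7],[-0.05,-0.5,0,0,0,0,0.7],[-0.06,-0.5,0,0,0,0,0.7],[-0.05,-0.5,0,0,0,0,0.7],[-0.05,-0.5,0,0,0,0,0.7],[0,0,0,0,0,0,0.7]]';python3 -m pendant '[[-0.02,-0.2,0,0,0,0,0.7],[-0.02,-0.2,0,0,0,0,0.7],[0,0,0,0,0,0,0.7]]';python3 -m pendant '[[-0.02,-0.2,0,0,0,0,0.7],[0,0,0,0,0,0,0.7]]')|grep -E "pos|rot|wr"
python3 - <<'E'
from h import *
b=imaging.snapshot("top");cv2.imwrite("pics/t3.png",b[:,:,::-1])
cv2.imwrite("pics/sd3.png",imaging.snapshot("side")[:,:,::-1])
for x in(-.07,-.065,-.06,.06,.065,.07):
    ys,s=edge(b,x);print(x,[int(q) for q in s[0:90:4]])
E
```

```text
tool_pos: [0.6287, 0.0201, 0.0125]
ee_rot: [3.141, 0.001, 1.458]
wrist_force: [-0.0, 2.2, 2.4]
tool_pos: [0.6283, 0.0173, 0.0125]
ee_rot: [3.141, -0.0, 1.458]
wrist_force: [0.1, 4.7, 2.6]
tool_pos: [0.6282, 0.0155, 0.0125]
ee_rot: [3.141, -0.0, 1.459]
wrist_force: [1.0, 5.1, 3.6]
-0.07 [29, 63, 65, 69, 71, 71, 67, 64, 41, 9, 2, 5, 2, 2, -1, 16, 54, 68, 66, 70, 73, 71, 67]
-0.065 [45, 75, 81, 80, 80, 81, 80, 78, 55, 12, 3, 0, 0, 4, -1, 19, 62, 80, 84, 85, 82, 82, 82]
-0.06 [42, 76, 82, 88, 89, 91, 92, 90, 69, 19, 0, 1, 0, 0, 3, 27, 71, 90, 94, 93, 94, 92, 91]
0.06 [51, 85, 91, 98, 83, 17, -27, -28, -16, -11, 1, 2, -3, 1, 1, -8, -12, -27, -27, -5, 63, 97, 99]
0.065 [53, 85, 95, 101, 86, 20, -25, -31, -29, -18, -10, -2, -5, -3, -4, -18, -31, -30, -30, -3, 67, 100, 104]
0.07 [53, 87, 90, 90, 76, 17, -27, -32, -31, -29, -12, -6, -3, -2, -9, -28, -33, -32, -26, -7, 52, 89, 93]
```

The tile's edge is at about -50 mm and the stop is at -55 mm. Continuing gently to the stop.

```bash
(python3 -m pendant '[[-0.02,-0.2,0,0,0,0,0.7],[0,0,0,0,0,0,0.7]]';python3 -m pendant '[[-0.02,-0.15,0,0,0,0,0.7],[0,0,0,0,0,0,0.7]]';python3 -m pendant '[[-0.01,-0.1,0,0,0,0,0.7],[0,0,0,0,0,0,0.7]]')|grep -E "pos|wr"
```

```text
tool_pos: [0.628, 0.0135, 0.0125]
wrist_force: [1.0, 5.6, 3.7]
tool_pos: [0.6278, 0.0124, 0.0125]
wrist_force: [0.2, 5.9, 3.0]
tool_pos: [0.6278, 0.0123, 0.0125]
wrist_force: [0.9, 7.6, 4.6]
```

```bash
(python3 -m pendant '[[-0.02,-0.2,0,0,0,0,0.7],[0,0,0,0,0,0,0.7]]';python3 -m pendant '[[-0.02,-0.2,0,0,0,0,0.7],[0,0,0,0,0,0,0.7]]')|grep -E "pos|wr|time"
python3 - <<'E'
from h import *
b=imaging.snapshot("top")
for x in(-.07,-.062,.06,.068):
    ys=np.arange(-.07,-.03,.002);uv=np.array([proj("top",W(x,y,.029)) for y in ys],np.float32)
    v=cv2.remap(b,uv[:,:1].copy(),uv[:,1:].copy(),1)[:,0].astype(int);print(x,v[:,0]-v[:,2])
E
```

```text
time: 18.3
tool_pos: [0.6277, 0.0123, 0.0125]
wrist_force: [0.4, 12.3, 3.2]
time: 18.5
tool_pos: [0.6277, 0.0122, 0.0126]
wrist_force: [1.0, 14.7, 2.8]
-0.07 [-15 -20 -20 -22 -23 -22 -17  -3  19  48  62  69  67  66  65  65  66  70
  72  73  72]
-0.062 [-10 -20 -25 -26 -24 -26 -21  -6  28  55  71  78  80  82  83  86  87  86
  86  86  88]
0.06 [-11 -21 -25 -27 -27 -25 -20   1  31  62  81  88  90  93  99 101  99  95
  82  53  17]
0.068 [-15 -23 -24 -25 -25 -24 -20  -1  32  65  82  90  90  93  94  95  94  90
  78  55  20]
```

The tile is hard against the stop: edge at -54.5 mm on both sides, 14.7 N and no more travel. Now back off, rise and go over the handle.

```bash
(python3 -m pendant '[[0.02,0.4,0,0,0,0,0.7],[0.1,1.5,0,0,0,0,0.7],[0.1,2,2,0,0,0,0.5],[0.1,2,4,0,0,0,0.2],[0,0,4.5,0,0,0,0],[0,0,4.5,0,0,0,0],[0,0,4.5,0,0,0,0],[0,0,4.5,0,0,0,0]]';python3 -m pendant '[[0,0,4.5,0,0,0,0],[0,0,4.5,0,0,0,0],[0,0,3,0,0,0,0],[0,0,0,0,0,0,0]]')
python3 - <<'E'
from h import *
b=imaging.snapshot("top");cv2.imwrite("pics/t4.png",b[:,:,::-1]);print(W(-.14,0,0))
E
```

```text
time: 19.35
tool_pos: [0.6296, 0.0646, 0.253]
ee_rot: [-3.14, 0.003, 1.457]
wrist_force: [0.1, -0.2, -0.8]
width: 0.0212
finger_force: 0.0
time: 19.75
tool_pos: [0.6312, 0.0648, 0.3777]
ee_rot: [3.132, 0.001, 1.456]
wrist_force: [-0.5, -0.3, 0.1]
width: 0.0003
finger_force: 0.0
[ 0.47514547 -0.0772372   0.        ]
```

```bash
(python3 -m pendant '[[-2.6,-2.37,0,0,0,0,0],[-2.6,-2.37,0,0,0,0,0],[-2.6,-2.37,0,0,0,0,0],[-2.6,-2.37,0,0,0,0,0],[-2.6,-2.37,0,0,0,0,0],[-2.6,-2.37,0,0,0,0,0],[0,0,0,0,0,0,0],[0,0,0,0,0,0,0]]';python3 -m pendant '[[0,0,-2,0,0,0,0],[0,0,-1.5,0,0,0,0],[0,0,0,0,0,0,0]]')
```

```text
time: 20.6
tool_pos: [0.4736, -0.0769, 0.3702]
ee_rot: [-3.138, 0.0, 1.456]
wrist_force: [-0.6, -0.5, -1.1]
width: 0.0001
finger_force: 0.0
time: 20.9
tool_pos: [0.474, -0.0756, 0.3331]
ee_rot: [-3.134, -0.001, 1.459]
wrist_force: [0.1, -0.1, -0.2]
width: 0.0006
finger_force: 0.0
```

```bash
(python3 -m pendant '[[0.1,-0.1,-1,0,0,0,0],[0,0,-0.7,0,0,0,0],[0,0,0,0,0,0,0]]';python3 -m pendant '[[0,0,-0.5,0,0,0,0],[0,0,0,0,0,0,0]]';python3 -m pendant '[[0,0,-0.5,0,0,0,0],[0,0,-0.5,0,0,0,0],[0,0,0,0,0,0,0]]')|grep -E "pos|wr"
```

```text
tool_pos: [0.4752, -0.0772, 0.319]
wrist_force: [0.6, -0.0, 0.4]
tool_pos: [0.4753, -0.0774, 0.315]
wrist_force: [-0.1, -0.5, -0.3]
tool_pos: [0.4753, -0.0775, 0.3052]
wrist_force: [0.3, 1.2, 3.5]
```

Contact with the handle (3.5 N) at the predicted height. Pressing down.

```bash
(python3 -m pendant '[[0,0,-0.6,0,0,0,0],[0,0,-0.6,0,0,0,0],[0,0,-0.6,0,0,0,0],[0,0,-0.6,0,0,0,0],[0,0,-0.6,0,0,0,0],[0,0,-0.6,0,0,0,0],[0,0,-0.6,0,0,0,0],[0,0,0,0,0,0,0]]';python3 -m pendant '[[0,0,-0.6,0,0,0,0],[0,0,-0.5,0,0,0,0],[0,0,-0.5,0,0,0,0],[0,0,0,0,0,0,0]]';python3 -m pendant '[[0,0,-0.6,0,0,0,0],[0,0,-0.5,0,0,0,0],[0,0,-0.5,0,0,0,0],[0,0,0,0,0,0,0]]')|grep -E "pos|wr"
```

```text
tool_pos: [0.4751, -0.0774, 0.262]
wrist_force: [-0.9, 0.6, 4.0]
tool_pos: [0.4751, -0.0774, 0.2467]
wrist_force: [-2.4, 0.0, 6.3]
tool_pos: [0.4744, -0.0773, 0.2314]
wrist_force: [-4.9, 0.7, 7.0]
```

```bash
(python3 -m pendant '[[0.05,0,-0.5,0,0,0,0],[0,0,-0.5,0,0,0,0],[0,0,-0.5,0,0,0,0],[0,0,0,0,0,0,0]]';python3 -m pendant '[[0,0,-0.4,0,0,0,0],[0,0,-0.2,0,0,0,0],[0,0,0,0,0,0,0],[0,0,0,0,0,0,0]]')|grep -E "pos|wr|time"
python3 - <<'E'
from h import *
b=imaging.snapshot("side")[:,:,::-1].copy();cv2.imwrite("pics/sd4.png",b)
a=cv2.imread("pics/side0.png")
for z in(.04,.08,.12):print(z,proj("side",W(0,0,z)))
print(proj("side",W(-.14,0,.222)))
A=[cv2.resize(i[215:300,330:380],None,fx=7,fy=7,interpolation=cv2.INTER_CUBIC) for i in(a,b)]
cv2.imwrite("pics/ring.png",np.hstack(A))
for n,i in(("0",a),("now",b)):
  r=i[...,2].astype(int)-i[...,1]
  print(n);print(r[225:290,354:366].max(1))
E
```

```text
time: 23.7
tool_pos: [0.4744, -0.0773, 0.2167]
wrist_force: [-7.5, 0.8, 10.3]
time: 24.1
tool_pos: [0.4744, -0.0773, 0.2115]
wrist_force: [-6.9, 1.3, 9.9]
0.04 [356.78211391 278.4771335 ]
0.08 [357.54784521 268.46178255]
0.12 [358.34144321 258.08195015]
[306.93400442 235.43409423]
0
[  8  24  30  10   5  18  41  26   3   2   3   2   2   3   3  -3  -3  -1
 -11 -43 -41 -32 -25 -25 -25 -26 -25 -25 -25 -24 -24 -24 -23 -18  15  50
  51  45  44  41  68 104 125  73  26  13   4  -7  -4   0   3   2  -5  -8
  -9  -9  -9  -9  -8  -9  -8  -9  -8  -9  -9]
now
[ 32  32  32  11  -7 -10  -6   1   5   5   5   5   4   3   1  -4  -3  -2
 -12 -46 -44 -34 -28 -27 -26 -27 -27 -27 -27 -27 -25 -25 -25 -19  18  54
  52  49  47  46  45  44  43  43  43  43  42  46  45  42  46  48  47  43
  49  46  50  50  45  48  49  48  46  50  50]
```

View pics/ring.png

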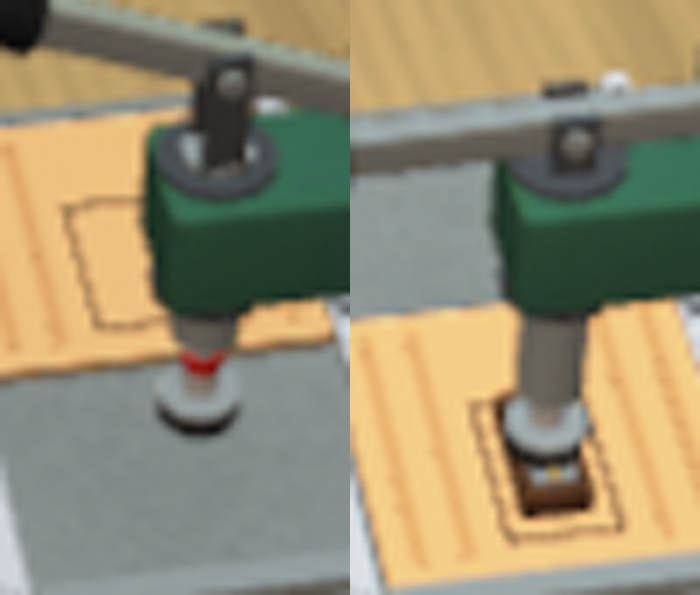

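In the ring picture the sleeve edge is near crop row 400 (pixel row about 272) with little or no red showing. I'll check the pixel values along the stem.

```bash
python3 - <<'E'
from h import *
for f in("side0","sd4"):
    i=cv2.imread(f"pics/{f}.png").astype(int)
    for r in range(258,280): print(f,r,[tuple(i[r,c,::-1]) .__str__().replace("np.int64","") for c in(356,357,358,359,360)] if 0 else " ".join("%3d/%3d/%3d"%tuple(i[r,c,::-1]) for c in range(355,362)))
E
```

```text
side0 258  35/ 59/ 42  33/ 58/ 41  32/ 57/ 39  33/ 58/ 41  34/ 59/ 42  34/ 58/ 41  33/ 57/ 40
side0 259  36/ 55/ 41  32/ 51/ 38  33/ 50/ 37  34/ 49/ 37  34/ 48/ 37  36/ 48/ 38  39/ 49/ 40
side0 260  72/ 73/ 64  64/ 65/ 57  55/ 56/ 50  51/ 51/ 46  46/ 46/ 42  43/ 42/ 39  48/ 46/ 44
side0 261  90/ 87/ 78  89/ 85/ 77  86/ 82/ 74  85/ 81/ 73  82/ 78/ 71  79/ 75/ 68  76/ 72/ 65
side0 262  94/ 90/ 81  96/ 92/ 83  97/ 93/ 84  97/ 92/ 83  95/ 91/ 81  92/ 88/ 79  88/ 83/ 75
side0 263 119/105/ 88  97/ 93/ 84  98/ 93/ 84  97/ 92/ 83  95/ 91/ 81  92/ 88/ 79  87/ 83/ 75
side0 264 180/149/108 126/114/ 96 103/ 98/ 88  97/ 93/ 84  94/ 90/ 81  91/ 86/ 78  87/ 83/ 74
side0 265 158/118/ 82 156/ 88/ 72 148/ 90/ 80 119/ 98/ 88 103/ 97/ 87 127/ 79/ 71 132/ 68/ 57
side0 266 124/ 89/ 79 145/ 53/ 49 158/ 54/ 47 151/ 67/ 61 141/ 66/ 59 137/ 49/ 42 131/ 61/ 55
side0 267 134/130/128 130/ 82/ 80 139/ 25/ 21 144/ 19/ 14 139/ 17/ 12 121/ 17/ 13 126/107/107
side0 268 139/146/146 130/115/111 132/ 85/ 78 132/ 65/ 58 126/ 53/ 47 116/ 76/ 71 136/137/137
side0 269 143/151/151 132/128/123 132/115/106 133/107/ 98 125/ 99/
[... 2291 characters left out ...]
/101/ 91 103/ 98/ 88 100/ 95/ 86 102/ 98/ 91 108/108/103
sd4 273 140/143/141 129/122/113 119/110/101 119/110/100 118/109/ 99 127/127/123 143/151/150
sd4 274 149/154/152 140/132/124 136/124/114 136/123/114 127/116/107 136/138/135 155/166/166
sd4 275 154/161/160 146/143/137 144/133/123 139/127/117 134/128/121 146/152/151 158/169/170
sd4 276 158/168/168 155/162/161 151/154/150 151/154/150 152/158/158 157/168/169 160/171/173
sd4 277 160/171/171 160/172/174 159/170/171 160/171/172 161/173/175 162/174/175 164/173/173
sd4 278 138/143/140 149/155/154 160/168/167 164/170/168 158/164/162 150/156/156 135/139/137
sd4 279  82/ 80/ 76 103/103/ 99 119/121/117 123/124/118 112/112/107  99/ 99/ 97  76/ 75/ 72
```

The side camera looks down past the wide sleeve rim, which hides about 7 mm of stem, so no red should show at 12 mm of squeeze. Three cues agree with the target:
- **Sleeve travel:** 7.5 px, about 29–30 mm.
- **Lever angle:** about 0.43 rad from the tip height.
- **Force at the handle:** 9.9 N.

In the same picture the pad sits on the block inside the outline. Handing in while holding.

```bash
python3 -m pendant '[[0,0,0,0,0,0,0],[0,0,0,0,0,0,0],[0,0,0,0,0,0,0]]' | grep -E "time|pos|wr"; python3 -c "
from bench import robot;print(robot.close_job())"
```

```text
time: 24.45
tool_pos: [0.4744, -0.0773, 0.2116]
wrist_force: [-7.1, 0.9, 8.5]
the job is handed in; nothing more can be done
None
```

The job is handed in at 24.5 s: the block is in the outline, the tile is at the stop, and the handle is held down at about 12 mm of squeeze, judged from sleeve travel, lever angle and handle force because the side camera could not see the red ring.

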